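# Find the loaded film can by weight and pack it for the lab

## Task

Three identical film cans, taped shut against light, stand in the wire rack; one still holds an exposed roll and the other two are empty. Find the loaded one by its weight, stand it gently in the slot of the open hard case, without dropping it, and then shut the lid fully. The two empty cans must end standing in the rack, and leave the rest of the gear on the bench where it is.

Things in the scene. Friction and masses are not known exactly. Their poses are not given: they have to be found in the camera images.
- can_a: Film can, a closed steel disc 127 mm across and 40 mm thick, yellow tape round its rim, blank white labels. Stands on its rim. Origin at its centre; its y axis runs through the flat faces (grip there, near the top). The three look alike: empty about 0.15 kg (0.12 to 0.17), loaded about 0.61 kg (0.5 to 0.72); which is loaded changes from run to run. Loose in its slot, lifts straight up.
- can_b: Film can, a closed steel disc 127 mm across and 40 mm thick, yellow tape round its rim, blank white labels. Stands on its rim. Origin at its centre; its y axis runs through the flat faces (grip there, near the top). The three look alike: empty about 0.15 kg (0.12 to 0.17), loaded about 0.61 kg (0.5 to 0.72); which is loaded changes from run to run. Loose in its slot, lifts straight up.
- can_c: Film can, a closed steel disc 127 mm across and 40 mm thick, yellow tape round its rim, blank white labels. Stands on its rim. Origin at its centre; its y axis runs through the flat faces (grip there, near the top). The three look alike: empty about 0.15 kg (0.12 to 0.17), loaded about 0.61 kg (0.5 to 0.72); which is loaded changes from run to run. Loose in its slot, lifts straight up.
- rack: Fixed steel wire rack, 250 mm (y) by 118 mm (x), wires 74 mm high. Origin at the centre of its underside, z up. Five slots along its y axis, centred at y = -96, -48, 0, 48, 96 mm, each 44 mm wide; a can stands in a slot with its flat faces looking along the rack's y axis, its centre at x = 0, 78.5 mm above the origin. The cans start in the first, third and fifth slots; the others are empty.
- case: Fixed blue hard plastic case, lower shell 200 mm (x) by 190 mm (y), rim 80 mm high, filled to 75 mm with a rigid grey insert that has one slot for a can. Origin at the centre of its underside, z up; black latches and handle on the -y side, lid hinge on the +y side.
- case_seat (a point): Where a can's centre lies when it stands home in the case's slot: 78 mm above the case's underside, x = 0, y = -15 mm in the case's frame (axes as the case). The slot is 138 mm long along the case's x and 44 mm wide, so the can's flat faces look along the case's y. A seated can rests on two ledges and stands 62 mm proud of the rim; above the insert nothing is in the way.
- lid (a joint): Angle of the case's lid: 0 = shut, grows as it opens (starts 1.5 to 1.8, about upright; limit 1.9). The hinge is stiff: the lid stays where it is left; moving it takes up to about 6 N at the free edge, and it stops hard at 0.
- lid_hinge (a point): Middle of the lid's hinge axis, on the rim of the case at its +y side, 95 mm to +y of the case's middle and 80 mm above its underside; the hinge axis runs along the case's x axis.
- lid_edge (a point): Middle of the lid's outer free edge. The lid is a hollow blue shell, 200 mm along the hinge, 190 mm from hinge to free edge, 75 mm deep. Shut, this point is 190 mm to -y of the hinge and 75 mm above it, the flat outer face on top. Open, the free edge is uppermost and the outer face looks away to +y; pushing that face toward the case, then down, shuts it. Its axes turn with the lid.
- lens: Matte black cine prime lens standing upright, 80 mm in diameter, 98 mm tall, bystander. Origin at the centre of its underside.
- rear_cap: Red plastic rear lens cap, 66 mm in diameter, 20 mm high, bystander. Origin at the centre of its underside.
- step_ring: Silver step-up filter ring, 82 mm in diameter, 8 mm high, bystander. Origin at the centre of its underside.
- blower: Orange blower bulb standing upright with its black nozzle up, 62 mm in diameter, 137 mm tall, bystander. Origin at the centre of its underside.
- loupe: Chrome loupe standing upright, 52 mm in diameter, 56 mm tall, bystander. Origin at the centre of its underside.
- tape: Roll of green camera tape lying flat, 110 mm in diameter, 25 mm high, bystander. Origin at the centre of its underside.
- meter: Black light meter with a white dome, lying flat, 120 by 55 by 22 mm, bystander. Origin at the centre of its underside.
Things that resemble listed ones, but are neither listed nor needed, are in the scene too. Leave any green look-alike of the can_a alone.

How it is judged:
On the way, in this order (a step that is already met when the one before it is completed fails the run):
1. the loaded can stands home in the slot of the case (((x of can_a in the frame of case_seat between -0.008 and 0.008 m and y of can_a in the frame of case_seat between -0.006 and 0.006 m and z of can_a in the frame of case_seat between -0.007 and 0.007 m and angle between the y axis of can_a and the y axis of case_seat, either way round below 0.15 rad and contact force between can_a and case above 3.5 N) or (x of can_b in the frame of case_seat between -0.008 and 0.008 m and y of can_b in the frame of case_seat between -0.006 and 0.006 m and z of can_b in the frame of case_seat between -0.007 and 0.007 m and angle between the y axis of can_b and the y axis of case_seat, either way round below 0.15 rad and contact force between can_b and case above 3.5 N) or (x of can_c in the frame of case_seat between -0.008 and 0.008 m and y of can_c in the frame of case_seat between -0.006 and 0.006 m and z of can_c in the frame of case_seat between -0.007 and 0.007 m and angle between the y axis of can_c and the y axis of case_seat, either way round below 0.15 rad and contact force between can_c and case above 3.5 N)) and value of joint lid above 0.8 rad), for 0.2 s.
2. the lid is shut (value of joint lid below 0.04 rad), for 0.2 s.
At the end, for the whole second after the job is handed in: Loaded can at rest in the case slot (within 8 mm along, 6 mm across, 7 mm in height, 0.15 rad; the case bears over 3.5 N); the other two at rest in rack slots (12 mm along, 8 mm in height, 0.15 rad); lid shut within 0.04 rad; cans under 0.02 m/s (((x of can_a in the frame of case_seat between -0.008 and 0.008 m and y of can_a in the frame of case_seat between -0.006 and 0.006 m and z of can_a in the frame of case_seat between -0.007 and 0.007 m and angle between the y axis of can_a and the y axis of case_seat, either way round below 0.15 rad and contact force between can_a and case above 3.5 N and x of can_b in the frame of rack between -0.012 and 0.012 m and y of can_b in the frame of rack between -0.12 and 0.12 m and z of can_b in the frame of rack between 0.0705 and 0.0865 m and angle between the y axis of each of can_b, can_c and the y axis of rack, either way round below 0.15 rad and x of can_c in the frame of rack between -0.012 and 0.012 m and y of can_c in the frame of rack between -0.12 and 0.12 m and z of can_c in the frame of rack between 0.0705 and 0.0865 m) or (x of can_b in the frame of case_seat between -0.008 and 0.008 m and y of can_b in the frame of case_seat between -0.006 and 0.006 m and z of can_b in the frame of case_seat between -0.007 and 0.007 m and angle between the y axis of can_b and the y axis of case_seat, either way round below 0.15 rad and contact force between can_b and case above 3.5 N and x of can_a in the frame of rack between -0.012 and 0.012 m and y of can_a in the frame of rack between -0.12 and 0.12 m and z of can_a in the frame of rack between 0.0705 and 0.0865 m and angle between the y axis of each of can_a, can_c and the y axis of rack, either way round below 0.15 rad and x of can_c in the frame of rack between -0.012 and 0.012 m and y of can_c in the frame of rack between -0.12 and 0.12 m and z of can_c in the frame of rack between 0.0705 and 0.0865 m) or (x of can_c in the frame of case_seat between -0.008 and 0.008 m and y of can_c in the frame of case_seat between -0.006 and 0.006 m and z of can_c in the frame of case_seat between -0.007 and 0.007 m and angle between the y axis of can_c and the y axis of case_seat, either way round below 0.15 rad and contact force between can_c and case above 3.5 N and x of can_a in the frame of rack between -0.012 and 0.012 m and y of can_a in the frame of rack between -0.12 and 0.12 m and z of can_a in the frame of rack between 0.0705 and 0.0865 m and angle between the y axis of each of can_a, can_b and the y axis of rack, either way round below 0.15 rad and x of can_b in the frame of rack between -0.012 and 0.012 m and y of can_b in the frame of rack between -0.12 and 0.12 m and z of can_b in the frame of rack between 0.0705 and 0.0865 m)) and value of joint lid below 0.04 rad and linear speed of each of can_a, can_b, can_c below 0.02 m/s); the robot touches nothing.
It fails at once if a can is dropped or rammed into the case slot (faster than 0.35 m/s in the last 20 mm above its seat) ((horizontal distance between can_a and case_seat below 0.02 m and z of can_a in the frame of case_seat between 0.002 and 0.02 m and linear speed of can_a above 0.35 m/s) or (horizontal distance between can_b and case_seat below 0.02 m and z of can_b in the frame of case_seat between 0.002 and 0.02 m and linear speed of can_b above 0.35 m/s) or (horizontal distance between can_c and case_seat below 0.02 m and z of can_c in the frame of case_seat between 0.002 and 0.02 m and linear speed of can_c above 0.35 m/s)).
It fails at once if a bystander is shifted by more than 30 mm (distance of any of lens, rear_cap, step_ring, blower, loupe, tape, meter from where it was at the start of the episode above 0.03 m).
It also fails if it takes over 67 s, if anything falls off the work surface, if the arm or the gripper's body presses on something with over 40 N, if the wrist force passes 120 N, or if a joint passes its speed limit or range.

## Robot

A 6-joint arm with a two-finger parallel gripper is mounted at the origin on the work surface. World frame = base frame: x ahead of the robot, y to its left, z up, the work surface at z = 0. Lengths are in m, angles in rad, forces in N, time in s.
With the tool pointing down it reaches from about 0.425 to 1.125 m from the base axis. Payload 14.9 kg.
Tool frame: the origin (TCP) lies between the finger pads; the fingertips stand 22 mm ahead of it and the grasp point (between the pads) lies 3 mm ahead of it; z points along the fingers, y is the line along which they close (so a half turn about z gives the same grasp; the last joint's range is limited). The gripper opens to 91 mm and grips with 3 to 60 N. Pads are 32 mm wide; open, the fingers measure 118 mm over their backs; the gripper's body (76 mm by 178 mm) begins 60 mm behind the grasp point.
Start: joints at [-1.249, 0.379, 1.734, -0, 1.028, -0.033], TCP at [0.243, -0.656, 0.236] pointing down, gripper open.
Joint ranges: [-2.77, 2.77], [-0.74, 2.19], [0, 2.66], [-1.06, 4.2], [0.31, 2.87], [-3.08, 3.08]. Speed limits (rad/s): [1.89, 1.89, 2.39, 3.14, 3.14, 3.14].

## Interface

Orientations are given as [roll, pitch, yaw] about the fixed x, y, z axes, in that order (R = Rz(yaw) Ry(pitch) Rx(roll)).
In Python, from plant import * gives the robot as it stands. The module is installed in compiled form; this text tells all that it offers.
- The arm moves only by the shell command python3 -m creep 'ROWS' [FORCE]. ROWS is JSON, a list of rows, each a list of 7 numbers: the turn, a rotation vector about the tool's x, y, z as a fraction of full scale, then the shift along the tool's x, y, z as a fraction of full scale, then the opening, from 0 (shut) to 1 (fully open). A call has 1 to 10 rows; each row is the pose to reach, as a shift and turn from the pose commanded when the call began, along the tool's axes at that moment; what a row does not reach only later rows make up. Full scale, the value 1, is 0.25 m for a shift and 60 degrees for a turn. A row lasts 1/10 s, in which the tool goes at most 50 mm and 8.59 degrees, less where a joint would pass 70% of its speed; a pose out of reach is approached as far as the arm can. A call with a number of a shift or a turn outside -1 to 1 is refused whole. A call with a gripper value outside its range is refused whole. The fingers move at their own pace and stop on an object; FORCE is the grip in N (left out, the last holds). Time passes only in rows, so rows that repeat a pose let the fingers close. It gives the time, the measured TCP pose, the force, the opening and the grip force at its end, in the units of the state.
- get_state(): the state, without advancing time (a new reading comes with each control period).
- grab_frame(name): name is "side" or "top"; returns a dict with "frame" (384x512x3 uint8, red, green, blue), "range_z" (384x512 float32, m along the optical axis (not along the pixel's ray), 0 where there is no reading), "mtx" (3x3 intrinsics, pixels), "dist_coeffs" ([k1, k2, p1, p2, k3] as OpenCV has them; the pictures are not rectified), "rvec" (rotation vector, rad) and "tvec" (3), from world to camera coordinates, as OpenCV has them. Camera axes: x right, y down, z forward; pixel columns grow to the right and rows downward; lengths in m; the calibration is good to about 2 mm. A picture is of the moment at which its call begins.
- finish_job(): hands the job in; it is judged then, once.
The state is a dict: "clock": time; "joint_positions": joint angles; "joint_velocities": joint speeds; "tau": joint torques, N m; "position": TCP position; "tool_rot": TCP orientation; "wrist_force": force on the tool from outside, world axes, zero at the start; "ft_torque": the same for the moment, N m; "finger_gap": opening from 0.0 (shut) to 1.0 (fully open); "grip_force": force on a finger pad.
Only numpy, scipy, OpenCV 4.12 (cv2) and the standard library are available. Lean on these libraries where they do the work, as an engineer would, in place of code of your own. Each camera call takes 0.05 s, during which the arm holds its last target. There are 200 camera calls.

## Working session

There is one attempt and no reset: what is moved stays moved. The work goes in short steps, Python scripts to look and compute and a shell command to move; the robot and the scene stay as the last step left them, time stands still between calls to the robot, and variables do not carry over. Pictures are saved under pics/ and viewed, at most 10 in all, crops included, and the job is handed in when it is done.

```bash
mkdir -p pics
cat > h.py <<'E'
import numpy as np, cv2
from plant import *
def grab(n,save=None):
    f=grab_frame(n)
    if save: cv2.imwrite(f'pics/{save}.png',cv2.cvtColor(f['frame'],cv2.COLOR_RGB2BGR))
    return f
def world(f):
    """HxWx3 world points from range."""
    h,w=f['range_z'].shape
    u,v=np.meshgrid(np.arange(w),np.arange(h))
    p=np.stack([u,v],-1).reshape(-1,1,2).astype(np.float64)
    n=cv2.undistortPoints(p,f['mtx'],f['dist_coeffs']).reshape(h,w,2)
    z=f['range_z'][...,None].astype(float)
    c=np.concatenate([n*z,z],-1)
    R=cv2.Rodrigues(np.array(f['rvec'],float))[0]
    return (c-np.array(f['tvec'],float).ravel())@R
E
python3 - <<'E'
from h import *
for n in('top','side'):
    f=grab(n,n+'0'); np.savez(n+'0.npz',**f)
    R=cv2.Rodrigues(np.array(f['rvec'],float))[0]; print(n,-R.T@np.array(f['tvec']).ravel(),R[2])
print(get_state())
E
```

```text
top [ 0.28427011 -0.09006982  1.39921476] [ 2.00180500e-01  4.02930801e-04 -9.79758953e-01]
side [ 0.50291874 -1.02306675  0.79861112] [ 0.02695706  0.80439701 -0.59348022]
{'clock': 0.1, 'joint_positions': array([-1.24928803e+00,  3.79332720e-01,  1.73469133e+00,  7.93068875e-08,
        1.02852151e+00, -3.33024279e-02]), 'joint_velocities': array([-0.00109325, -0.00177552, -0.0013402 ,  0.00073147,  0.00082928,
       -0.00076888]), 'tau': array([-6.25861976e-04, -7.65044689e+01, -4.35293233e+01,  6.50989870e-02,
        3.99194600e-02,  4.16487197e-06]), 'position': array([ 0.243081  , -0.65609759,  0.23538558]), 'tool_rot': array([-3.14064028e+00, -3.17960746e-05,  3.54810672e-01]), 'wrist_force': array([-0.06378982, -0.00276653, -0.00597806]), 'ft_torque': array([ 0.00189637, -0.03323436,  0.00107806]), 'grip_force': 0.0, 'finger_gap': 0.9959571850586115}
```

View pics/top0.png

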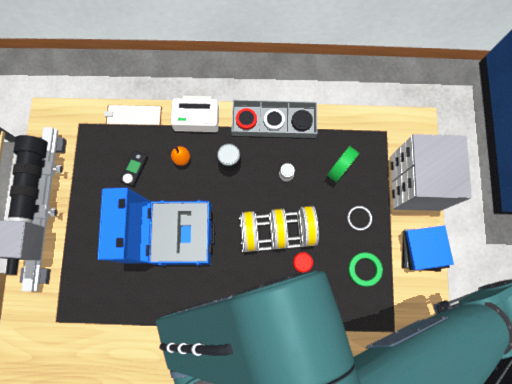

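View pics/side0.png

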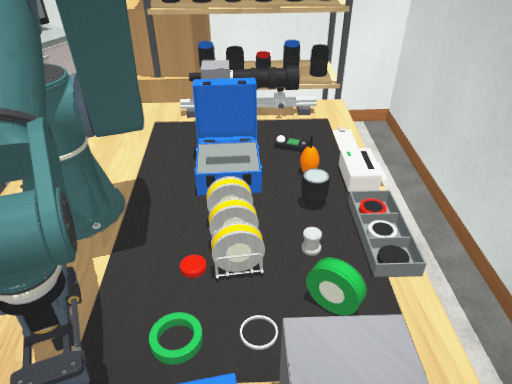

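The top view shows the open case at left (about 100–210, 190–265), with the lid to +y. The three yellow-rimmed cans are at about (249,232), (279,229) and (309,226). In the side view the rack runs toward the case and the lid stands upright at about (225,110). Next I measure them.

```bash
python3 - <<'E'
from h import *
for n in('top','side'):
    f=dict(np.load(n+'0.npz')); W=world(f); h=cv2.cvtColor(f['frame'],cv2.COLOR_RGB2HSV); ok=f['range_z']>0
    m=((h[...,0]>22)&(h[...,0]<33)&(h[...,1]>150)&(h[...,2]>120)&ok).astype(np.uint8)
    k,l,s,c=cv2.connectedComponentsWithStats(m)
    for i in range(1,k):
        if s[i,4]<30: continue
        P=W[l==i]; T=P[P[:,2]>P[:,2].max()-0.012]
        q=np.linalg.eigh(np.cov(P[:,:2].T))[1][:,1]
        r=cv2.minAreaRect((P[:,:2]*1000).astype(np.float32))
        print(n,'can',s[i],'z',P[:,2].min().round(4),P[:,2].max().round(4),'top mean',T.mean(0).round(4),'mean',P.mean(0).round(4),'rect',np.round(r[0],1),np.round(r[1],1),round(r[2],2),'dir',q.round(3))
    b=((h[...,0]>100)&(h[...,0]<125)&(h[...,1]>150)&(h[...,2]>60)&ok).astype(np.uint8)
    k,l,s,c=cv2.connectedComponentsWithStats(b)
    for i in range(1,k):
        if s[i,4]<200: continue
        P=W[l==i]; print(n,'blue',s[i],P.min(0).round(3),P.max(0).round(3))
        for a,bb in((.073,.087),(.2,.3)):
            Q=P[(P[:,2]>a)&(P[:,2]<bb)]
            if len(Q)>30:
                r=cv2.minAreaRect((Q[:,:2]*1000).astype(np.float32)); print('  ',a,len(Q),np.round(r[0],1),np.round(r[1],1),round(r[2],2),Q[:,2].max())
    # insert top: grey pixels at z .07-.08 near case
    if n=='top':
        I=(W[...,2]>.068)&(W[...,2]<.0785)&ok&(h[...,1]<60); I[:, :145]=0;I[:,213:]=0
        r=cv2.minAreaRect((W[I][:,:2]*1000).astype(np.float32)); print('insert',I.sum(),r,np.median(W[I][:,2]))
    print(n,[W[v,u].round(3).tolist() for u,v in ([(183,225),(185,245),(170,250),(125,220)] if n=='top' else [(228,160),(225,110)])])
E
python3 - <<'E'
import cv2
a=cv2.imread('pics/top0.png')[180:280,90:330]; b=cv2.imread('pics/side0.png')[70:280,180:280]
cv2.imwrite('pics/c1.png',cv2.resize(a,None,fx=3.3,fy=3.3,interpolation=cv2.INTER_CUBIC))
E
```

```text
top can [305 206  11  39 243] z -0.0024 0.1502 top mean [ 0.4824 -0.2658  0.1422] mean [ 0.4801 -0.2661  0.1289] rect [ 494.8 -265.7] [ 32.6 143.6] 89.52 dir [-0.996 -0.089]
top can [275 209  10  39 253] z 0.0013 0.1495 top mean [ 0.4742 -0.1702  0.1425] mean [ 0.4668 -0.1709  0.1294] rect [ 481.5 -169. ] [140.5  21. ] 5.9 dir [-0.994 -0.108]
top can [245 211  10  40 247] z 0.0062 0.1507 top mean [ 0.4616 -0.0747  0.1432] mean [ 0.457  -0.0755  0.1306] rect [470.6 -73.9] [141.8  20.2] 6.69 dir [-0.994 -0.113]
top blue [ 486   31   26  181 3049] [ 0.699 -1.422 -0.682] [ 1.598 -1.362 -0.419]
top blue [  97  187  115   79 4019] [ 0.347  0.05  -0.006] [0.615 0.448 0.28 ]
   0.073 1393 [451.6 188.6] [206.  266.3] 1.87 0.08699472269063464
   0.2 1836 [448.5 302.4] [201.8  83.4] 2.79 0.2797508639527893
top blue [ 406  226   47   44 1618] [ 0.354 -0.729  0.01 ] [ 0.495 -0.587  0.092]
   0.073 1473 [ 424.4 -658.4] [126.4 130.6] 9.07 0.08699102799911529
insert 2284 ((643.9619140625, 151.40780639648438), (562.1133422851562, 192.68582153320312), 1.67220139503479) 0.07520893592810916
top [[0.484,
[... 306 characters left out ...]
an [ 0.4709 -0.1697  0.1389] mean [ 0.4673 -0.17    0.1294] rect [ 473.6 -168.4] [125.7  28.5] 9.34 dir [-0.99  -0.138]
side can [212 225  51  25 292] z 0.003 0.1445 top mean [ 0.4831 -0.2655  0.1391] mean [ 0.4785 -0.2656  0.1294] rect [ 508.9 -242.4] [179.7  83. ] 41.18 dir [-0.989 -0.149]
side blue [ 193   77   69  119 4607] [ 0.313  0.044 -0.   ] [0.564 0.628 0.275]
   0.073 916 [451.5 190.7] [205.8 279.5] 1.85 0.08699520079000692
   0.2 1179 [449.  301.3] [198.6  88.4] 1.47 0.27523290748902657
side blue [177 373  60  11 355] [ 0.364 -0.609 -0.   ] [ 0.481 -0.551  0.085]
   0.073 343 [ 432.5 -596.7] [21.6 98.3] 87.36 0.08471579987539782
side [[0.454, 0.157, 0.063], [0.446, 0.325, 0.157]]
```

View pics/c1.png

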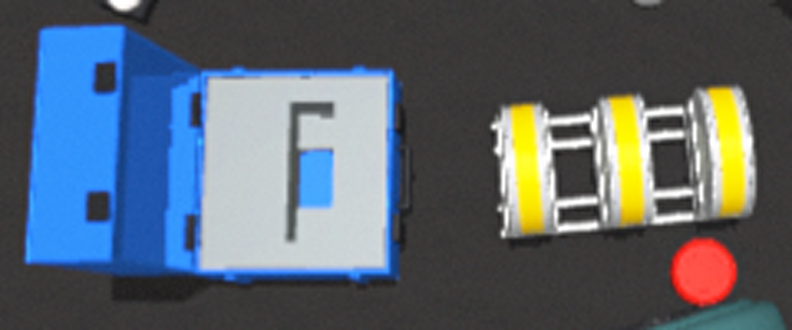

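Run:
```python
from h import *
from scipy.optimize import least_squares
th=0.113; u=np.array([np.cos(th),np.sin(th)]); v=np.array([-np.sin(th),np.cos(th)])
for n in('top','side'):
    f=dict(np.load(n+'0.npz')); W=world(f); h=cv2.cvtColor(f['frame'],cv2.COLOR_RGB2HSV); ok=f['range_z']>0
    m=((h[...,0]>22)&(h[...,0]<33)&(h[...,1]>150)&(h[...,2]>120)&ok).astype(np.uint8)
    k,l,s,c=cv2.connectedComponentsWithStats(m)
    for i in range(1,k):
        if s[i,4]<30: continue
        P=W[l==i]; a=P[:,:2]@u; b=P[:,:2]@v
        g=least_squares(lambda p:np.hypot(a-p[0],P[:,2]-p[1])-.0635,[a.mean(),.0785],loss='soft_l1',f_scale=.002)
        g2=least_squares(lambda p:np.hypot(a-p[0],P[:,2]-.0785)-.0635,[a.mean()],loss='soft_l1',f_scale=.002)
        in_=np.hypot(a-g.x[0],P[:,2]-g.x[1])>.058
        bb=np.median(b[in_]); print(n,'fit a,z',g.x.round(4),'a|z',g2.x.round(4),'b',bb.round(4),'xy',(g2.x[0]*u+bb*v).round(4))
    case=(W[...,0]>.33)&(W[...,0]<.57)&ok
    if n=='top':
        I=(case&(abs(W[...,2]-.075)<.004)&(h[...,1]<60)&(W[...,1]>.05)&(W[...,1]<.26)).astype(np.uint8)
        cs,hi=cv2.findContours(I,cv2.RETR_CCOMP,cv2.CHAIN_APPROX_NONE)
        for c,hh in zip(cs,hi[0]):
            if len(c)<25: continue
            # cast rays to z=.075
            n2=cv2.undistortPoints(c.astype(float).reshape(-1,1,2),f['mtx'],f['dist_coeffs']).reshape(-1,2)
            R=cv2.Rodrigues(np.array(f['rvec'],float))[0]; C=-R.T@np.array(f['tvec']).ravel()
            d=np.c_[n2,np.ones(len(n2))]@R; X=C+d*((.075-C[2])/d[:,2])[:,None]
            r=cv2.minAreaRect((X[:,:2]*1000).astype(np.float32)); print('contour',len(c),hh[3],np.round(r[0],1),np.round(r[1],1),round(r[2],2))
    # rim blue
    b=(h[...,0]>100)&(h[...,0]<125)&(h[...,1]>150)&case
    Q=W[b&(abs(W[...,2]-.08)<.006)&(W[...,1]<.245)]
    x=np.percentile(Q[:,0],[1,99]); print('rim',len(Q),x,np.percentile(Q[:,1],[1,99]))
    # left/right side lines
    for lo,hi_ in((.33,.37),(.53,.57)):
        S=Q[(Q[:,0]>lo)&(Q[:,0]<hi_)]
        if len(S)>15: print('  side',len(S),np.polyfit(S[:,1],S[:,0],1).round(4),S[:,0].min().round(4),S[:,0].max().round(4))
    L=W[b&(W[...,2]>.1)&(W[...,1]>.2)]
    hb=np.round(L[:,2]/.02).astype(int)
    for q in range(5,15):
        S=L[hb==q]
        if len(S)>5: print('  lid z',q*.02,len(S),'y pct',np.percentile(S[:,1],[2,50,98]).round(3),'x',np.percentile(S[:,0],[2,98]).round(3))
```

```text
top fit a,z [0.4513 0.0803] a|z [0.4511] b -0.3186 xy [ 0.4842 -0.2657]
top fit a,z [0.4514 0.0803] a|z [0.4511] b -0.2224 xy [ 0.4733 -0.1702]
top fit a,z [0.4511 0.0807] a|z [0.4508] b -0.1266 xy [ 0.4622 -0.075 ]
contour 386 -1 [456.  152.8] [186.3 178.9] 1.74
contour 31 6 [381.5 202. ] [23.2 29. ] 47.74
contour 56 6 [445.   95.2] [58.9 29.1] 2.97
contour 180 6 [454.3 139.7] [163.8  71.6] 3.18
contour 29 6 [524.  185.7] [26.2 27.4] 48.12
rim 1666 [0.35185588 0.55293599] [-0.72370512  0.24339315]
  side 183 [-0.011   0.3572] 0.3483 0.37
  side 71 [-0.006   0.5514] 0.5308 0.5572
  lid z 0.1 26 y pct [0.247 0.294 0.32 ] x [0.352 0.549]
  lid z 0.12 28 y pct [0.249 0.276 0.312] x [0.351 0.549]
  lid z 0.14 50 y pct [0.25  0.278 0.313] x [0.348 0.55 ]
  lid z 0.16 30 y pct [0.254 0.275 0.3  ] x [0.351 0.549]
  lid z 0.18 37 y pct [0.254 0.276 0.305] x [0.348 0.548]
  lid z 0.2 28 y pct [0.255 0.277 0.327] x [0.348 0.55 ]
  lid z 0.22 19 y pct [0.257 0.267 0.285] x [0.35  0.549]
  lid z 0.24 38 y pct [0.26  0.28  0.334] x [0.348 0.549]
  lid z 0.26 1326 y pct [0.269 0.314 0.342] x [0.35
[... 312 characters left out ...]
0753] [-0.6080614   0.24455565]
  side 75 [-0.0183  0.3607] 0.3491 0.3699
  side 74 [0.0135 0.5464] 0.5317 0.5576
  lid z 0.1 186 y pct [0.252 0.321 0.331] x [0.353 0.546]
  lid z 0.12 328 y pct [0.254 0.323 0.331] x [0.353 0.547]
  lid z 0.14 355 y pct [0.254 0.325 0.333] x [0.353 0.549]
  lid z 0.16 355 y pct [0.263 0.327 0.336] x [0.353 0.544]
  lid z 0.18 373 y pct [0.257 0.33  0.338] x [0.353 0.546]
  lid z 0.2 358 y pct [0.263 0.332 0.34 ] x [0.353 0.546]
  lid z 0.22 381 y pct [0.265 0.334 0.342] x [0.353 0.545]
  lid z 0.24 188 y pct [0.262 0.335 0.343] x [0.353 0.546]
  lid z 0.26 350 y pct [0.265 0.305 0.339] x [0.352 0.546]
  lid z 0.28 79 y pct [0.263 0.271 0.29 ] x [0.363 0.545]
```

```bash
cat >> h.py <<'E'
def ray(f,uv,z):
    n2=cv2.undistortPoints(np.array(uv,float).reshape(-1,1,2),f['mtx'],f['dist_coeffs']).reshape(-1,2)
    R=cv2.Rodrigues(np.array(f['rvec'],float))[0]; C=-R.T@np.array(f['tvec'],float).ravel()
    d=np.c_[n2,np.ones(len(n2))]@R; return C+d*((z-C[2])/d[:,2])[:,None]
E
python3 - <<'E'
from h import *
f=dict(np.load('top0.npz')); g=cv2.cvtColor(f['frame'],cv2.COLOR_RGB2GRAY).astype(float)
for r in range(208,256,4): print(r,f['frame'][r,172:196].mean(-1).astype(int).tolist())
def sub(p,lo,th):
    i=[k for k in range(len(p)-1) if (p[k]-th)*(p[k+1]-th)<=0]
    return [lo+k+(p[k]-th)/(p[k]-p[k+1]+1e-9) for k in i]
R=f['frame'][...,0].astype(float)
for r in range(214,252,4):
    e=sub(R[r,174:196],174,120); 
    if e: print(r,np.round(e,2),ray(f,[(x,r) for x in e],.075)[:,:2].round(4).tolist())
for c in(180,183,186,189):
    print(c,R[200:262,c].astype(int).tolist())
f=dict(np.load('side0.npz')); print('side')
for c in(215,225,235,245): print(c,f['frame'][138:178,c].mean(-1).astype(int).tolist())
print('row158',f['frame'][158,195:265].mean(-1).astype(int).tolist())
E
```

```text
208 [203, 203, 203, 203, 203, 204, 203, 205, 203, 205, 206, 206, 205, 206, 204, 204, 206, 206, 206, 205, 206, 207, 207, 207]
212 [205, 202, 203, 205, 205, 177, 105, 78, 82, 81, 80, 80, 79, 81, 82, 81, 81, 80, 91, 172, 204, 207, 205, 209]
216 [205, 202, 204, 205, 205, 178, 106, 85, 143, 201, 206, 207, 206, 209, 208, 204, 204, 205, 206, 206, 207, 207, 208, 207]
220 [204, 204, 202, 204, 202, 156, 93, 83, 140, 201, 207, 207, 206, 206, 206, 205, 209, 207, 206, 208, 208, 209, 207, 207]
224 [207, 203, 206, 205, 206, 156, 92, 87, 155, 191, 194, 194, 195, 190, 190, 189, 191, 192, 189, 206, 207, 209, 207, 208]
228 [205, 206, 204, 208, 204, 136, 85, 79, 96, 163, 164, 165, 165, 164, 163, 164, 162, 162, 170, 209, 209, 208, 209, 208]
232 [205, 206, 206, 208, 205, 135, 90, 80, 100, 161, 165, 163, 165, 165, 163, 163, 164, 163, 181, 208, 208, 208, 208, 209]
236 [206, 205, 206, 208, 204, 121, 80, 82, 115, 163, 163, 162, 164, 164, 164, 164, 165, 163, 180, 208, 210, 208, 208, 210]
240 [204, 205, 207, 208, 205, 121, 78, 81, 114, 162, 165, 164, 164, 164, 164, 163, 162, 163, 183, 208, 208, 210, 208, 209]
2
[... 2627 characters left out ...]
 177, 176, 176, 176, 176, 178, 177, 161, 130, 108, 109, 108, 110, 109, 116, 152, 176, 176, 178, 176, 175, 177, 176, 183, 149, 101, 100, 103, 144, 160]
245 [113, 66, 87, 105, 140, 167, 176, 176, 177, 178, 177, 176, 175, 178, 176, 176, 176, 149, 113, 111, 111, 111, 109, 111, 128, 162, 177, 174, 174, 177, 176, 176, 172, 167, 133, 88, 53, 48, 41, 39]
row158 [52, 121, 149, 176, 176, 177, 175, 175, 176, 175, 175, 121, 111, 110, 110, 111, 109, 111, 109, 110, 109, 107, 109, 109, 109, 109, 109, 110, 111, 110, 109, 110, 113, 111, 108, 111, 110, 108, 109, 107, 109, 110, 110, 109, 110, 110, 111, 110, 111, 112, 111, 110, 110, 110, 113, 174, 176, 178, 177, 176, 176, 177, 176, 141, 130, 68, 63, 62, 61, 65]
```

Run:
```python
from h import *
f=dict(np.load('side0.npz'))
print(ray(f,[(205.6,158),(249.5,158),(215,156.4),(215,163.6),(225,156.2),(225,163.15),(235,155.55),(235,162.7),(245,155.2),(245,162.4)],.075).round(4))
f=dict(np.load('top0.npz'))
e=ray(f,[(180,210.47),(186,210.47),(184,210.47)],.075); print(e.round(4))
```

```text
[[0.3837 0.1522 0.075 ]
 [0.5234 0.1464 0.075 ]
 [0.4132 0.1607 0.075 ]
 [0.4149 0.1178 0.075 ]
 [0.4452 0.1606 0.075 ]
 [0.4461 0.1191 0.075 ]
 [0.4772 0.1633 0.075 ]
 [0.4773 0.1204 0.075 ]
 [0.5094 0.1641 0.075 ]
 [0.5087 0.1209 0.075 ]]
[[0.5241 0.1537 0.075 ]
 [0.5247 0.134  0.075 ]
 [0.5245 0.1406 0.075 ]]
```

```bash
cat >> h.py <<'E'
from scipy.spatial.transform import Rotation as Ro
def row(x,y,z,yaw,base=None):
    s=get_state(); R=Ro.from_euler('xyz',s['tool_rot'] if base is None else base[1]); p=s['position'] if base is None else base[0]
    d=R.inv().apply(np.array([x,y,z])-p)/.25
    t=(R.inv()*Ro.from_euler('xyz',[np.pi,0,yaw])).as_rotvec()/np.radians(60)
    print(np.r_[t,d].round(3).tolist())
E
python3 - <<'E'
from h import *
row(.4841,-.2655,.215,.115)
E
```

```text
[-0.001, 0.0, 0.229, 1.447, -1.13, 0.083]
```

```bash
python3 -m creep '[[0,0,0.229,0.724,-0.565,0.083,1],[0,0,0.229,0.724,-0.565,0.083,1],[0,0,0.229,0.724,-0.565,0.083,1],[0,0,0.229,0.724,-0.565,0.083,1],[0,0,0.229,0.724,-0.565,0.083,1],[0,0,0.229,0.724,-0.565,0.083,1],[0,0,0.229,0.724,-0.565,0.083,1]]' 15; python3 -c "
from h import *
row(.4841,-.2655,.215,.115)"
```

```text
clock: 0.8
position: [0.3641, -0.4608, 0.2152]
tool_rot: [3.142, 0.0, 0.116]
wrist_force: [-0.2, 0.1, -0.1]
finger_gap: 0.998
grip_force: 0.0
[0.0, 0.0, 0.001, 0.568, -0.72, 0.001]
```

```bash
python3 -m creep '[[0,0,0,0.568,-0.72,0,1],[0,0,0,0.568,-0.72,0,1],[0,0,0,0.568,-0.72,0,1],[0,0,0,0.568,-0.72,0,1],[0,0,0,0.568,-0.72,0,1],[0,0,0,0.568,-0.72,0,1],[0,0,0,0.568,-0.72,0.2,1],[0,0,0,0.568,-0.72,0.3,1],[0,0,0,0.568,-0.72,0.37,1],[0,0,0,0.568,-0.72,0.37,1]]'
python3 - <<'E'
from h import *
f=grab('side','s1'); s=get_state(); print(s['position'],s['wrist_force'])
cv2.imwrite('pics/s1c.png',cv2.resize(cv2.imread('pics/s1.png')[120:320,140:340],None,fx=2.5,fy=2.5))
E
```

```text
clock: 1.8
position: [0.4827, -0.2668, 0.1205]
tool_rot: [-3.139, 0.003, 0.114]
wrist_force: [-0.8, 0.2, 0.6]
finger_gap: 1.003
grip_force: 0.0
[ 0.48345182 -0.26704202  0.12202083] [0.58668383 0.2082186  0.74310002]
```

View pics/s1c.png

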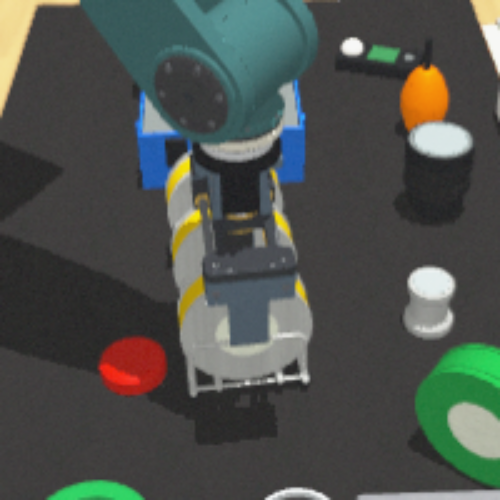

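The fingers straddle the nearest can centrally, so I close, lift 15 mm and weigh it.

```bash
python3 -m creep '[[0,0,0,0,0,0,0],[0,0,0,0,0,0,0],[0,0,0,0,0,0,0],[0,0,0,0,0,0,0],[0,0,0,0,0,0,0],[0,0,0,0,0,0,0],[0,0,0,0,0,0,0]]' 30; python3 -m creep '[[0,0,0,0,0,-0.03,0],[0,0,0,0,0,-0.06,0],[0,0,0,0,0,-0.06,0],[0,0,0,0,0,-0.06,0],[0,0,0,0,0,-0.06,0],[0,0,0,0,0,-0.06,0]]'
```

```text
clock: 2.55
position: [0.4843, -0.2659, 0.1227]
tool_rot: [-3.142, -0.0, 0.115]
wrist_force: [0.7, 0.0, 0.1]
finger_gap: 0.436
grip_force: 30.0
clock: 3.15
position: [0.4841, -0.2659, 0.1375]
tool_rot: [-3.141, 0.0, 0.115]
wrist_force: [0.8, 1.0, -0.7]
finger_gap: 0.436
grip_force: 30.0
```

```bash
python3 -m creep '[[0,0,0,0,0,0,0],[0,0,0,0,0,0,0],[0,0,0,0,0,0,0]]'
python3 - <<'E'
from h import *
f=grab('side'); print(get_state()['wrist_force']); W=world(f); h=cv2.cvtColor(f['frame'],cv2.COLOR_RGB2HSV)
m=(h[...,0]>22)&(h[...,0]<33)&(h[...,1]>150)&(h[...,2]>120)&(abs(W[...,1]+.2655)<.03); P=W[m]
for z in (.1,.11,.12,.13,.14,.15): print(z,(P[:,2]>z).sum())
a=P[:,:2]@[np.cos(.115),np.sin(.115)]
from scipy.optimize import least_squares
print(least_squares(lambda p:np.hypot(a-p[0],P[:,2]-p[1])-.0635,[a.mean(),.08],loss='soft_l1',f_scale=.002).x)
E
```

```text
clock: 3.45
position: [0.4842, -0.266, 0.1376]
tool_rot: [-3.142, 0.0, 0.115]
wrist_force: [-0.1, 0.2, -1.1]
finger_gap: 0.435
grip_force: 30.0
[ 0.12103466  0.39613638 -1.23882375]
0.1 103
0.11 96
0.12 80
0.13 59
0.14 30
0.15 7
[0.45059796 0.09372271]
```

Lifted 15 mm with about 1.2 N of weight, so this can is empty. I put it back and go on to the middle one.

```bash
python3 -m creep '[[0,0,0,0,0,0.03,0],[0,0,0,0,0,0.06,0],[0,0,0,0,0,0.06,0],[0,0,0,0,0,0.06,1],[0,0,0,0,0,0.06,1],[0,0,0,0,0,0.06,1],[0,0,0,0,0,0.06,1],[0,0,0,0,0,0.0,1],[0,0,0,0,0,-0.15,1],[0,0,0,0,0,-0.24,1]]'; python3 -c "
from h import *
row(.473,-.170,.122,.115)"
```

```text
clock: 4.5
position: [0.4848, -0.2663, 0.2007]
tool_rot: [3.141, -0.001, 0.115]
wrist_force: [-0.3, -1.3, -0.5]
finger_gap: 0.989
grip_force: 0.0
[0.001, -0.001, 0.0, -0.003, -0.388, 0.314]
```

```bash
python3 -m creep '[[0,0,0,-0.002,-0.2,0,1],[0,0,0,-0.002,-0.387,0,1],[0,0,0,-0.002,-0.387,0,1],[0,0,0,-0.002,-0.387,0,1],[0,0,0,-0.002,-0.387,0.15,1],[0,0,0,-0.002,-0.387,0.25,1],[0,0,0,-0.002,-0.387,0.31,1],[0,0,0,-0.002,-0.387,0.31,1],[0,0,0,-0.002,-0.387,0.31,1]]'; python3 -m creep '[[0,0,0,0,0,0,0],[0,0,0,0,0,0,0],[0,0,0,0,0,0,0],[0,0,0,0,0,0,0],[0,0,0,0,0,0,0],[0,0,0,0,0,0,0],[0,0,0,0,0,0,0],[0,0,0,0,0,-0.03,0],[0,0,0,0,0,-0.06,0],[0,0,0,0,0,-0.06,0]]' 30; python3 -m creep '[[0,0,0,0,0,0,0],[0,0,0,0,0,0,0],[0,0,0,0,0,0,0],[0,0,0,0,0,0,0]]'
```

```text
clock: 5.4
position: [0.473, -0.1708, 0.1207]
tool_rot: [3.141, -0.0, 0.114]
wrist_force: [-0.3, 0.5, 0.9]
finger_gap: 1.001
grip_force: 0.0
clock: 6.4
position: [0.4731, -0.1701, 0.1362]
tool_rot: [3.141, -0.001, 0.115]
wrist_force: [-0.5, -0.5, -5.8]
finger_gap: 0.438
grip_force: 30.0
clock: 6.8
position: [0.4725, -0.1699, 0.135]
tool_rot: [-3.141, 0.0, 0.115]
wrist_force: [0.3, -0.6, -5.1]
finger_gap: 0.439
grip_force: 30.0
```

About 5.5 N, so the middle can is the loaded one. I lift it well clear and carry it over the case.

```bash
python3 -m creep '[[0,0,0,0,0,-0.1,0],[0,0,0,0,0,-0.25,0],[0,0,0,0,0,-0.42,0],[0,0,0,0,0,-0.57,0],[0,0,0,0,0,-0.57,0],[0,0,0,0,0,-0.57,0]]'; python3 -c "
from h import *
row(.4545,.1387,.28,.033)"
```

```text
clock: 7.4
position: [0.4726, -0.1699, 0.2778]
tool_rot: [3.141, -0.001, 0.115]
wrist_force: [-1.1, -0.7, -6.6]
finger_gap: 0.439
grip_force: 30.0
[0.0, -0.001, 0.078, 0.07, -1.235, -0.009]
```

```bash
python3 -m creep '[[0,0,0.039,0.035,-0.1,0,0],[0,0,0.039,0.035,-0.27,0,0],[0,0,0.039,0.035,-0.44,0,0],[0,0,0.039,0.035,-0.62,0,0],[0,0,0.06,0.055,-0.8,0,0],[0,0,0.078,0.07,-0.93,0,0],[0,0,0.078,0.07,-1,0,0],[0,0,0.078,0.07,-1,0,0]]'; python3 -c "
from h import *
row(.4545,.1387,.24,.033)"
```

```text
clock: 8.2
position: [0.4601, 0.0822, 0.2756]
tool_rot: [-3.142, 0.003, 0.036]
wrist_force: [-0.3, 0.1, -6.5]
finger_gap: 0.436
grip_force: 30.0
[-0.0, 0.003, 0.003, -0.014, -0.227, 0.143]
```

```bash
python3 -m creep '[[0,0,0.003,-0.014,-0.12,0,0],[0,0,0.003,-0.014,-0.2,0.06,0],[0,0,0.003,-0.014,-0.227,0.16,0],[0,0,0.003,-0.014,-0.227,0.25,0],[0,0,0.003,-0.014,-0.227,0.28,0],[0,0,0.003,-0.014,-0.227,0.28,0],[0,0,0.003,-0.014,-0.227,0.28,0]]'
python3 - <<'E'
from h import *
for n in('top','side'):
    f=grab(n,n+'2'); np.savez(n+'2.npz',**f)
a=cv2.imread('pics/top2.png')[180:280,90:220]; b=cv2.imread('pics/side2.png')[70:200,170:290]
b=cv2.resize(b,(390,423),interpolation=cv2.INTER_CUBIC);a=cv2.resize(a,(390,300),interpolation=cv2.INTER_CUBIC)
a=cv2.copyMakeBorder(a,0,123,0,0,cv2.BORDER_CONSTANT); cv2.imwrite('pics/c2.png',np.hstack([a,b]))
s=get_state(); print(s['position'],s['tool_rot'],s['wrist_force'])
E
```

```text
clock: 8.9
position: [0.4563, 0.1367, 0.208]
tool_rot: [3.142, -0.0, 0.03]
wrist_force: [0.3, 1.0, -5.7]
finger_gap: 0.437
grip_force: 30.0
[0.45657056 0.13689799 0.20859479] [-3.14131115e+00 -1.36114237e-03  2.97430180e-02] [ 0.11460563  0.15400252 -5.39748151]
```

View pics/c2.png

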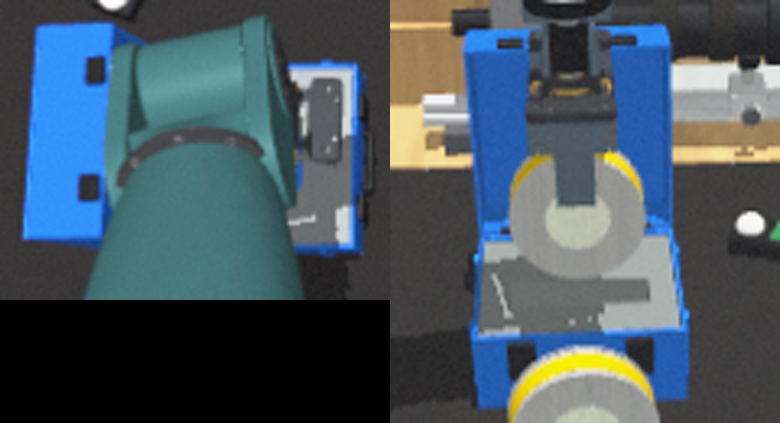

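```bash
python3 - <<'E'
from h import *
from scipy.optimize import least_squares
f=dict(np.load('side2.npz')); W=world(f); h=cv2.cvtColor(f['frame'],cv2.COLOR_RGB2HSV); ok=f['range_z']>0
m=(h[...,0]>22)&(h[...,0]<33)&(h[...,1]>150)&(h[...,2]>120)&ok&(abs(W[...,1]-.138)<.03)&(W[...,2]>.1); P=W[m]
th=.032;u=np.array([np.cos(th),np.sin(th)]);v=np.array([-np.sin(th),np.cos(th)])
a=P[:,:2]@u
g=least_squares(lambda p:np.hypot(a-p[0],P[:,2]-p[1])-.0635,[a.mean(),.16],loss='soft_l1',f_scale=.002).x
print('rim',len(P),g,np.median(P[:,:2]@v))
F=(h[...,1]<60)&ok&(W[...,1]>.09)&(W[...,1]<.16)&(W[...,2]>.105)&(W[...,2]<.215)&(np.hypot(W[...,0]-.456,W[...,2]-.165)<.06)
Q=W[F]; b=Q[:,:2]@v; mb=np.median(b); k=abs(b-mb)<.006; Q=Q[k]
A=np.c_[Q[:,0],Q[:,2],np.ones(len(Q))]; co=np.linalg.lstsq(A,Q[:,1],rcond=None)[0]
print('face',len(Q),co,'y at (.455,.165)',co@[.455,.165,1],'x extent',Q[:,0].min(),Q[:,0].max(),'z',Q[:,2].min())
# face silhouette circle in b-plane: rays
yf=co@[.455,.165,1]; print('slot s,t expected centre:',np.array([.454,.1395])@u,np.array([.454,.1395])@v, 'can b',(np.array([.455,yf])@v)+.02)
P=[];
for i in range(1): pass
E
python3 -m creep '[[0,0,0,0,0,0,0],[0,0,0,0,0,0,0]]'; python3 -m creep '[[0,0,0,0,0,0,0],[0,0,0,0,0,0,0]]'; python3 -m creep '[[0,0,0,0,0,0,0]]'
```

```text
rim 57 [0.46075278 0.16764877] 0.11756911987616897
face 952 [0.02799456 0.01400394 0.10155635] y at (.455,.165) 0.11660452251083427 x extent 0.39632930081045215 0.513588838634985 z 0.10601114274812962
slot s,t expected centre: 0.45823081001789173 0.12490306141302882 can b 0.1219873108691067
clock: 9.2
position: [0.4563, 0.137, 0.2083]
tool_rot: [-3.141, -0.001, 0.03]
wrist_force: [-0.9, -0.0, -5.9]
finger_gap: 0.437
grip_force: 30.0
clock: 9.4
position: [0.456, 0.137, 0.2079]
tool_rot: [-3.142, -0.0, 0.03]
wrist_force: [0.9, 0.5, -6.1]
finger_gap: 0.435
grip_force: 30.0
clock: 9.5
position: [0.456, 0.137, 0.2077]
tool_rot: [-3.142, -0.0, 0.03]
wrist_force: [-0.1, -0.7, -5.5]
finger_gap: 0.436
grip_force: 30.0
```

Run:
```python
from h import *
for n in('top','side'):
    f=dict(np.load(n+'0.npz')); W=world(f)
    u,v=(172,230) if n=='top' else (225,152)
    u2,v2=(198,230) if n=='top' else (225,166)
    for a,b in((u,v),(u2,v2)): print(n,np.median(W[b-1:b+2,a-3:a+4].reshape(-1,3),0).round(4))
    # front (-y) wall of case: rim front edge, table z nearby
    t=(abs(W[...,0]-.45)<.08)&(abs(W[...,1]+.38)<.03)&(f['range_z']>0); print(n,'table',t.sum(),np.median(W[t][:,2]))
    h=cv2.cvtColor(f['frame'],cv2.COLOR_RGB2HSV)
    b=(h[...,0]>100)&(h[...,0]<125)&(h[...,1]>150)&(abs(W[...,0]-.45)<.05)&(W[...,1]<.1)&(W[...,1]>0)
    if n=='side':
        Q=W[b&(W[...,2]<.06)&(W[...,2]>.02)]; print('front wall y',len(Q),np.median(Q[:,1]))
    for c in ((225,235) if n=='side' else ()): print([tuple(x) for x in W[150:170,c][:,1:].round(4).tolist()])
    if n=='top': print([ (x,*W[r,x][1:].round(4)) for r in (230,) for x in range(174,220)])
```

```text
top [0.4585 0.175  0.0785]
top [0.461  0.091  0.0794]
top table 816 0.003400378774997116
[(174, np.float64(0.1681), np.float64(0.0804)), (175, np.float64(0.1655), np.float64(0.0772)), (176, np.float64(0.1621), np.float64(0.0781)), (177, np.float64(0.1599), np.float64(0.0726)), (178, np.float64(0.1601), np.float64(0.0537)), (179, np.float64(0.1603), np.float64(0.0348)), (180, np.float64(0.1601), np.float64(0.0176)), (181, np.float64(0.158), np.float64(0.0102)), (182, np.float64(0.1549), np.float64(0.0085)), (183, np.float64(0.1517), np.float64(0.0073)), (184, np.float64(0.1493), np.float64(0.0016)), (185, np.float64(0.1463), np.float64(-0.0014)), (186, np.float64(0.1407), np.float64(0.012)), (187, np.float64(0.1373), np.float64(0.012)), (188, np.float64(0.1344), np.float64(0.009)), (189, np.float64(0.1316), np.float64(0.0051)), (190, np.float64(0.1272), np.float64(0.0109)), (191, np.float64(0.1138), np.float64(0.0758)), (192, np.float64(0.1099), np.float64(0.0804)), (193, np.float64(0.1075), np.float64(0.0751)), (194, np.float64(0.1048), np.float64(0.0711)), (195, np.float64(0.1009), 
[... 1283 characters left out ...]
0.0793), (0.1933, 0.0748), (0.1876, 0.0745), (0.1811, 0.0746), (0.171, 0.0769), (0.164, 0.0774), (0.157, 0.078), (0.1511, 0.0778), (0.1587, 0.0694), (0.156, 0.0673), (0.1521, 0.066), (0.1576, 0.0588), (0.1551, 0.0566), (0.1608, 0.0491), (0.1106, 0.0773), (0.1074, 0.0756), (0.1015, 0.0758), (0.093, 0.0775), (0.0904, 0.0756), (0.0855, 0.0751)]
[(0.1951, 0.0767), (0.1934, 0.074), (0.1824, 0.0767), (0.1807, 0.074), (0.1725, 0.0752), (0.1613, 0.0782), (0.1551, 0.0783), (0.1602, 0.0714), (0.1574, 0.0694), (0.1649, 0.061), (0.1574, 0.0619), (0.1615, 0.0555), (0.1616, 0.0517), (0.1593, 0.0493), (0.1138, 0.0744), (0.1038, 0.0771), (0.0981, 0.0771), (0.0968, 0.0743), (0.0899, 0.0751), (0.0799, 0.078)]
```

```bash
python3 -m creep '[[0,0,-0.003,-0.006,0,0.06,0],[0,0,-0.003,-0.006,0,0.1,0],[0,0,-0.003,-0.006,0,0.13,0],[0,0,-0.003,-0.006,0,0.16,0],[0,0,-0.003,-0.006,0,0.16,0],[0,0,-0.003,-0.006,0,0.16,0]]'; python3 -m creep '[[0,0,0,0,0,0,0]]'
```

```text
clock: 10.1
position: [0.4546, 0.137, 0.1677]
tool_rot: [3.142, 0.0, 0.033]
wrist_force: [-0.5, 0.1, -5.4]
finger_gap: 0.438
grip_force: 30.0
clock: 10.2
position: [0.4548, 0.137, 0.168]
tool_rot: [-3.141, -0.001, 0.033]
wrist_force: [-0.3, 0.7, -5.4]
finger_gap: 0.434
grip_force: 30.0
```

The can has entered the slot by about 16 mm with no contact force. I continue slowly.

```bash
python3 -m creep '[[0,0,0,0,0,0.03,0],[0,0,0,0,0,0.06,0],[0,0,0,0,0,0.09,0],[0,0,0,0,0,0.12,0],[0,0,0,0,0,0.14,0],[0,0,0,0,0,0.14,0]]'; python3 -m creep '[[0,0,0,0,0,0.01,0],[0,0,0,0,0,0.02,0],[0,0,0,0,0,0.028,0],[0,0,0,0,0,0.028,0],[0,0,0,0,0,0.028,0]]'
```

```text
clock: 10.8
position: [0.454, 0.1369, 0.1318]
tool_rot: [3.141, 0.001, 0.033]
wrist_force: [-0.4, -0.3, -5.7]
finger_gap: 0.438
grip_force: 30.0
clock: 11.3
position: [0.4545, 0.137, 0.1257]
tool_rot: [-3.142, 0.0, 0.033]
wrist_force: [-0.4, 0.8, -6.7]
finger_gap: 0.439
grip_force: 30.0
```

```bash
python3 -m creep '[[0,0,0,0,0,0.006,0],[0,0,0,0,0,0.012,0],[0,0,0,0,0,0.012,0],[0,0,0,0,0,0.012,0]]';  python3 -m creep '[[0,0,0,0,0,0.006,0],[0,0,0,0,0,0.01,0],[0,0,0,0,0,0.01,0],[0,0,0,0,0,0.01,0]]'
```

```text
clock: 11.7
position: [0.4544, 0.137, 0.1226]
tool_rot: [3.142, 0.0, 0.033]
wrist_force: [0.5, 1.0, -5.4]
finger_gap: 0.435
grip_force: 30.0
clock: 12.1
position: [0.4544, 0.137, 0.1202]
tool_rot: [3.142, 0.0, 0.033]
wrist_force: [0.1, 0.3, -6.1]
finger_gap: 0.436
grip_force: 30.0
```

```bash
python3 -m creep '[[0,0,0,0,0,0.004,0],[0,0,0,0,0,0.008,0],[0,0,0,0,0,0.008,0]]';  python3 -m creep '[[0,0,0,0,0,0.004,0],[0,0,0,0,0,0.004,0],[0,0,0,0,0,0.004,0]]'
```

```text
clock: 12.4
position: [0.4549, 0.1371, 0.119]
tool_rot: [-3.142, -0.0, 0.033]
wrist_force: [-5.3, -1.7, 13.7]
finger_gap: 0.435
grip_force: 30.0
clock: 12.7
position: [0.4552, 0.1371, 0.1186]
tool_rot: [3.142, -0.001, 0.033]
wrist_force: [-9.0, -3.6, 25.6]
finger_gap: 0.44
grip_force: 30.0
```

Firm contact with the ledges at the seat height, so I release, rise and look.

```bash
python3 -m creep '[[0,0,0,0,0,-0.006,0],[0,0,0,0,0,-0.006,1],[0,0,0,0,0,-0.006,1],[0,0,0,0,0,-0.006,1],[0,0,0,0,0,-0.006,1],[0,0,0,0,0,-0.006,1],[0,0,0,0,0,-0.15,1],[0,0,0,0,0,-0.3,1],[0,0,0,0,0,-0.5,1],[0,0,0,0,0,-0.7,1]]'; python3 -m creep '[[0,0,0,0,0.2,-0.1,1],[0,0,0,0,0.4,-0.1,1],[0,0,0,0,0.6,-0.1,1],[0,0,0,0,0.8,-0.1,1],[0,0,0,0,1,-0.1,1],[0,0,0,0,1,-0.1,1]]'
python3 - <<'E'
from h import *
for n in('top','side'):
    f=grab(n,n+'3'); np.savez(n+'3.npz',**f)
a=cv2.imread('pics/top3.png')[180:280,90:330]; b=cv2.imread('pics/side3.png')[70:270,170:290]
a=cv2.resize(a,(480,200)); b=cv2.resize(b,(300,500)); a=cv2.copyMakeBorder(a,0,300,0,0,cv2.BORDER_CONSTANT); cv2.imwrite('pics/c3.png',np.hstack([a,b]))
from scipy.optimize import least_squares
f=dict(np.load('side3.npz')); W=world(f); h=cv2.cvtColor(f['frame'],cv2.COLOR_RGB2HSV); ok=f['range_z']>0
m=(h[...,0]>22)&(h[...,0]<33)&(h[...,1]>150)&(h[...,2]>120)&ok&(abs(W[...,1]-.138)<.03); P=W[m]
th=.033;a=P[:,0]*np.cos(th)+P[:,1]*np.sin(th)
print(len(P),least_squares(lambda p:np.hypot(a-p[0],P[:,2]-p[1])-.0635,[a.mean(),.08],loss='soft_l1',f_scale=.002).x,np.median(P,0), 'slot a',.4545*np.cos(th)+.137*np.sin(th))
E
```

```text
clock: 13.7
position: [0.4539, 0.1368, 0.2938]
tool_rot: [3.141, 0.001, 0.033]
wrist_force: [1.7, 0.3, 0.3]
finger_gap: 0.999
grip_force: 0.0
clock: 14.3
position: [0.4626, -0.117, 0.3173]
tool_rot: [3.141, -0.0, 0.029]
wrist_force: [0.1, 0.5, -0.0]
finger_gap: 0.999
grip_force: 0.0
75 [0.45780578 0.07823028] [0.47930463 0.13527666 0.12403123] slot a 0.45877272669074215
```

View pics/c3.png

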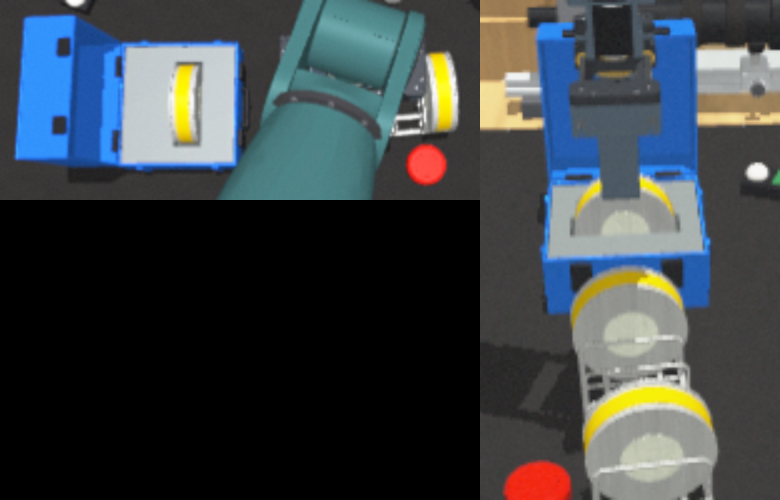

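The can stands home in the slot (centre height 0.078 m, x within 1 mm), and the other two still stand in the rack. Next I pass over the upright lid, turning the gripper 90°, to get behind its outer face.

```bash
python3 -m creep '[[0,0,-0.1,0.03,-0.1,-0.16,0],[0,0,-0.24,0.03,-0.3,-0.16,0],[0,0,-0.38,0.03,-0.5,-0.16,0],[0,0,-0.52,0.03,-0.7,-0.16,0],[0,0,-0.66,0.03,-0.9,-0.16,0],[0,0,-0.75,0.03,-1,-0.16,0],[0,0,-0.75,0.03,-1,-0.16,0],[0,0,-0.75,0.03,-1,-0.16,0]]' 30; python3 -c "
from h import *
row(.465,.38,.355,1.604)"
```

```text
clock: 15.2
position: [0.4613, 0.1385, 0.357]
tool_rot: [-3.141, 0.0, 0.82]
wrist_force: [-0.3, -0.7, -0.3]
finger_gap: 0.332
grip_force: 0.0
[-0.0, 0.0, -0.748, 0.717, -0.648, 0.008]
```

```bash
python3 -m creep '[[0,0,-0.13,0.12,-0.11,0,0],[0,0,-0.27,0.24,-0.22,0,0],[0,0,-0.41,0.36,-0.33,0,0],[0,0,-0.55,0.48,-0.44,0,0],[0,0,-0.69,0.6,-0.55,0,0],[0,0,-0.748,0.72,-0.66,0,0],[0,0,-0.748,0.72,-0.66,0,0],[0,0,-0.748,0.72,-0.66,0,0]]'; python3 -c "
from h import *
row(.448,.41,.355,1.604);row(.448,.41,.242,1.604)"
```

```text
clock: 16.0
position: [0.4643, 0.3812, 0.3567]
tool_rot: [-3.141, 0.001, 1.601]
wrist_force: [-0.3, -0.6, -0.4]
finger_gap: 0.004
grip_force: 0.0
[-0.001, 0.001, -0.003, 0.117, -0.062, 0.007]
[-0.001, 0.001, -0.003, 0.117, -0.062, 0.459]
```

```bash
python3 -m creep '[[0,0,0,0.117,-0.062,0,0],[0,0,0,0.117,-0.062,0.05,0],[0,0,0,0.117,-0.062,0.2,0],[0,0,0,0.117,-0.062,0.35,0],[0,0,0,0.117,-0.062,0.446,0],[0,0,0,0.117,-0.062,0.446,0]]'; python3 -m creep '[[0,0,0,-0.08,0,0,0],[0,0,0,-0.16,0,0,0],[0,0,0,-0.24,0,0,0],[0,0,0,-0.32,0,0,0],[0,0,0,-0.4,0,0,0],[0,0,0,-0.44,0,0,0]]'
python3 - <<'E'
from h import *
grab('side','s4'); cv2.imwrite('pics/c4.png',cv2.resize(cv2.imread('pics/s4.png')[40:240,130:330],None,fx=2,fy=2))
E
```

```text
clock: 16.6
position: [0.4469, 0.4074, 0.2422]
tool_rot: [-3.137, 0.004, 1.6]
wrist_force: [-0.2, 0.2, 1.2]
finger_gap: 0.002
grip_force: 0.0
clock: 17.2
position: [0.4526, 0.2988, 0.2482]
tool_rot: [3.138, -0.003, 1.6]
wrist_force: [-0.2, 6.6, 8.7]
finger_gap: 0.005
grip_force: 4.4
```

View pics/c4.png

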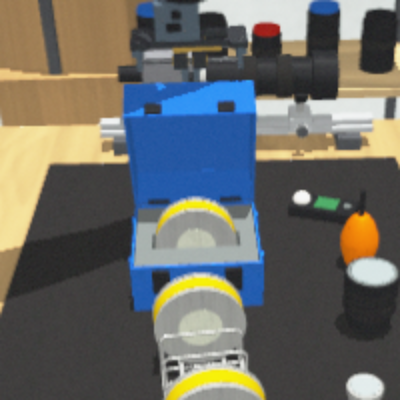

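The lid is tipping toward the case under about 10 N and the can has not moved. I continue along the arc.

```bash
python3 -m creep '[[0,0,0,-0.06,0,0,0],[0,0,0,-0.12,0,0,0],[0,0,0,-0.18,0,0,0],[0,0,0,-0.24,0,0,0],[0,0,0,-0.3,0,0,0],[0,0,0,-0.36,0,0,0],[0,0,0,-0.43,0,0,0],[0,0,0,-0.43,0,0,0]]'; python3 -c "
from h import *
row(.45,.145,.235,1.604);row(.45,.121,.209,1.604);row(.45,.103,.181,1.604)"
```

```text
clock: 18.05
position: [0.4545, 0.1907, 0.2456]
tool_rot: [-3.141, 0.001, 1.6]
wrist_force: [-1.0, 0.5, -0.4]
finger_gap: 0.007
grip_force: 0.0
[-0.001, 0.001, -0.003, -0.182, -0.023, 0.042]
[-0.001, 0.001, -0.003, -0.278, -0.026, 0.146]
[-0.001, 0.001, -0.003, -0.35, -0.028, 0.259]
```

```bash
python3 -m creep '[[0,0,0,-0.09,-0.02,0.02,0],[0,0,0,-0.18,-0.023,0.04,0],[0,0,0,-0.23,-0.023,0.09,0],[0,0,0,-0.28,-0.025,0.145,0],[0,0,0,-0.32,-0.025,0.2,0],[0,0,0,-0.35,-0.025,0.24,0],[0,0,0,-0.35,-0.025,0.24,0]]'; python3 -m creep '[[0,0,0,0,0,0.01,0],[0,0,0,0,0,0.02,0],[0,0,0,0,0,0.03,0],[0,0,0,0,0,0.03,0]]'
```

```text
clock: 18.75
position: [0.4503, 0.1044, 0.1838]
tool_rot: [-3.138, 0.001, 1.601]
wrist_force: [-0.3, 0.3, 0.8]
finger_gap: 0.003
grip_force: 0.0
clock: 19.15
position: [0.4517, 0.1055, 0.18]
tool_rot: [-3.141, 0.0, 1.603]
wrist_force: [-14.2, -5.1, 37.2]
finger_gap: 0.003
grip_force: 18.6
```

Hard stop at the shut height. I rise clear and check.

```bash
python3 -m creep '[[0,0,0,0,0,-0.02,0],[0,0,0,0,0,-0.2,0],[0,0,0,0,0,-0.4,0],[0,0,0,-0.2,0,-0.5,0],[0,0,0,-0.4,0,-0.5,0],[0,0,0,-0.6,0.3,-0.5,0],[0,0,0,-0.8,0.5,-0.5,0],[0,0,0,-1,0.6,-0.5,0],[0,0,0,-1,0.8,-0.5,0],[0,0,0,-1,0.8,-0.5,0]]'
python3 - <<'E'
from h import *
from scipy.optimize import least_squares
for n in('top','side'):
    f=grab(n,n+'5'); W=world(f); h=cv2.cvtColor(f['frame'],cv2.COLOR_RGB2HSV)
    b=(h[...,0]>100)&(h[...,0]<125)&(h[...,1]>120)&(W[...,2]>.13)&(abs(W[...,0]-.45)<.08)&(W[...,1]>.07)&(W[...,1]<.24)
    P=W[b]; 
    if len(P)>20: print(n,len(P),np.linalg.lstsq(np.c_[P[:,:2]-[.45,.15],np.ones(len(P))],P[:,2],rcond=None)[0].round(4))
    m=((h[...,0]>22)&(h[...,0]<33)&(h[...,1]>150)&(h[...,2]>120)&(f['range_z']>0)).astype(np.uint8)
    k,l,s,c=cv2.connectedComponentsWithStats(m)
    for i in range(1,k):
        if s[i,4]<40: continue
        P=W[l==i]; a=P[:,:2]@[np.cos(.115),np.sin(.115)]
        print(n,len(P),least_squares(lambda p:np.hypot(a-p[0],P[:,2]-p[1])-.0635,[a.mean(),.08],loss='soft_l1',f_scale=.002).x,np.median(P,0).round(3))
a=cv2.imread('pics/top5.png'); b=cv2.imread('pics/side5.png')
cv2.imwrite('pics/c5.png',np.hstack([cv2.resize(a,(400,300)),cv2.resize(b,(400,300))]))
E
```

```text
clock: 20.15
position: [0.6555, -0.137, 0.3033]
tool_rot: [3.141, 0.0, 1.601]
wrist_force: [0.7, -0.2, 0.9]
finger_gap: 0.003
grip_force: 0.0
top 2402 [ 0.0003 -0.0012  0.1587]
top 254 [0.45111534 0.08075758] [ 0.477 -0.267  0.136]
side 1412 [-0.0006  0.0031  0.1585]
side 183 [0.45002557 0.07817299] [ 0.453 -0.075  0.134]
side 301 [0.45032879 0.07860056] [ 0.476 -0.267  0.135]
```

View pics/c5.png

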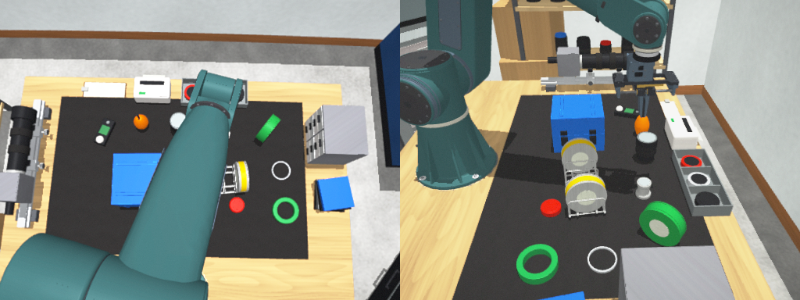

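The lid is flat (slope under 0.004 rad) at the shut height. Both empty cans stand in the rack, the bystanders are in place and the arm is clear of everything.

```bash
python3 -c "
from plant import *
print(finish_job())"
```

```text
the job is handed in; nothing more can be done
None
```

I found the loaded can in the middle rack slot by weight (about 5.5 N; the can in the slot farthest from the case read about 1.2 N and the third was not weighed), stood it in the case slot, shut the lid fully, left both empty cans standing in the rack, and handed the job in; no verdict came back.

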